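# Let two orange golf balls out of the dispenser

### The job

Two of us want to putt: let exactly two orange balls out of the orange balls' dispenser by pressing the black pad at the rear of its lever all the way down with the fingertips, twice, each time keeping it down until a ball has rolled to the pick-up end and then letting the lever spring right back up. Do not pick up or touch any ball, do not put a hand on the red gates, and leave the white balls' dispenser and the other things on the table alone. Finish with both levers up, two orange balls at the pick-up end and the third still waiting behind the gate.

Things in the scene. Friction and masses are not known exactly. Their poses are not given: they have to be found in the camera images.
- orange_dispenser: dispenser loaded with orange balls, fixed; may stand left or right, else like the other. Wooden base 312 x 96 x 18 mm, two steel rails falling 10 degrees towards +x. Origin: centre of the base's underside, z up, +x to the low pick-up end. In mm here: first waiting ball's centre x 24, z 70; gate x 48; end stop's ball x 123, z 53; second ball out x 81, z 60. Top 120 high, 137 when pressed
- orange_pad (a point): black ribbed press pad, 44 (x) x 66 (y) x 6 mm, on the rear end of the orange balls' rocking lever; this point: centre of its top face, at rest at x -126, z 117 mm in the dispenser's frame; z is the face's normal, at rest tipped 10 degrees towards +x. Fully pressed it is 21 mm lower and level within 6 degrees, resting on a stop post; free space around
- orange_lever (a joint): rocking lever of the orange balls: 0 at rest, 0.27 rad fully down at its stop. 2 N on the pad starts it, 6 N holds it down; it springs back. From 0.18 rad the gate lets the first ball out while a peg holds back the next; the ball takes about 0.8 s to the end stop. With the lever back at rest the next ball rolls to the gate in 0.5 s: one ball for each press and full release
- orange_gate (a point): red gate plate, 28 mm wide, 40 mm high, under a steel crossbar at the front end of the orange balls' lever; this point: centre of its lower edge. It rises about 26 mm when the pad is pressed; not to be touched
- orange_ball1: orange golf ball, 42.7 mm across, 46 g, loose on the rails, number 1 in the row counted from the gate at the start; origin at its centre; not to be touched
- orange_ball2: orange golf ball, 42.7 mm across, 46 g, loose on the rails, number 2 in the row counted from the gate at the start; origin at its centre; not to be touched
- orange_ball3: orange golf ball, 42.7 mm across, 46 g, loose on the rails, number 3 in the row counted from the gate at the start; origin at its centre; not to be touched
- white_dispenser: dispenser loaded with white balls, fixed; may stand left or right, else like the other. Wooden base 312 x 96 x 18 mm, two steel rails falling 10 degrees towards +x. Origin: centre of the base's underside, z up, +x to the low pick-up end. In mm here: first waiting ball's centre x 24, z 70; gate x 48; end stop's ball x 123, z 53; second ball out x 81, z 60. Top 120 high, 137 when pressed
- white_pad (a point): black ribbed press pad, 44 (x) x 66 (y) x 6 mm, on the rear end of the white balls' rocking lever; this point: centre of its top face, at rest at x -126, z 117 mm in the dispenser's frame; z is the face's normal, at rest tipped 10 degrees towards +x. Fully pressed it is 21 mm lower and level within 6 degrees, resting on a stop post; free space around
- white_lever (a joint): rocking lever of the white balls: 0 at rest, 0.27 rad fully down at its stop. 2 N on the pad starts it, 6 N holds it down; it springs back. From 0.18 rad the gate lets the first ball out while a peg holds back the next; the ball takes about 0.8 s to the end stop. With the lever back at rest the next ball rolls to the gate in 0.5 s: one ball for each press and full release
- white_gate (a point): red gate plate, 28 mm wide, 40 mm high, under a steel crossbar at the front end of the white balls' lever; this point: centre of its lower edge. It rises about 26 mm when the pad is pressed; not to be touched
- white_ball1: white golf ball, 42.7 mm across, 46 g, loose on the rails, number 1 in the row counted from the gate at the start; origin at its centre; not to be touched
- white_ball2: white golf ball, 42.7 mm across, 46 g, loose on the rails, number 2 in the row counted from the gate at the start; origin at its centre; not to be touched
- white_ball3: white golf ball, 42.7 mm across, 46 g, loose on the rails, number 3 in the row counted from the gate at the start; origin at its centre; not to be touched
- tee_pot: white pot with golf tees, 50 mm across, 70 mm high with the tees, loose, standing between the dispensers; origin at the centre of its underside; leave alone
- mug: blue mug, 80 mm across, 92 mm high, handle towards its +y, loose; origin at the centre of its underside; leave alone
- remote: black television remote, 165 x 44 x 18 mm, long along its x, loose; origin at the centre of its underside; leave alone

How it is judged (in metres and radians):
On the way, in this order (a step that is already met when the one before it is completed fails the run):
1. the pad of the orange balls' dispenser is pressed down with the fingers (value of joint orange_lever above 0.13 rad and contact force between the fingers and orange_dispenser above 0.5 N and distance between the grasp point and orange_pad below 0.1 m), for 0.04 s.
2. the first orange ball has rolled out to the pick-up end, the second is held back (x of orange_ball1 in the frame of orange_dispenser above 0.065 m and y of orange_ball1 in the frame of orange_dispenser between -0.015 and 0.015 m and z of orange_ball1 in the frame of orange_dispenser between 0.035 and 0.075 m and x of orange_ball2 in the frame of orange_dispenser below 0.055 m), for 0.1 s.
3. the lever has sprung back up (value of joint orange_lever below 0.03 rad), for 0.1 s.
4. the pad is pressed down with the fingers again (all of step 1), for 0.04 s.
5. the second orange ball has rolled out to the pick-up end (x of orange_ball2 in the frame of orange_dispenser above 0.065 m and y of orange_ball2 in the frame of orange_dispenser between -0.015 and 0.015 m and z of orange_ball2 in the frame of orange_dispenser between 0.035 and 0.075 m), for 0.1 s.
At the end, for the whole second after the job is handed in: Orange balls 1 and 2 lie at rest on the rails at the pick-up end (more than 65 mm ahead of the dispenser's origin, within 15 mm of its middle line), orange ball 3 lies at rest behind the gate, both levers are up (below 0.03 rad), and white balls and bystanders are within 20 mm of where they started (all of step 5 and x of orange_ball1 in the frame of orange_dispenser above 0.065 m and y of orange_ball1 in the frame of orange_dispenser between -0.015 and 0.015 m and z of orange_ball1 in the frame of orange_dispenser between 0.035 and 0.075 m and linear speed of each of orange_ball1, orange_ball2, orange_ball3 below 0.03 m/s and x of orange_ball3 in the frame of orange_dispenser between -0.02 and 0.05 m and y of orange_ball3 in the frame of orange_dispenser between -0.015 and 0.015 m and z of orange_ball3 in the frame of orange_dispenser between 0.05 and 0.09 m and value of joint each of orange_lever, white_lever below 0.03 rad and distance of each of tee_pot, mug, remote, white_ball1, white_ball2, white_ball3 from where it was at the start of the episode below 0.02 m); the robot touches nothing.
It fails at once if a ball is touched, or a gate is handled (contact force between any of the fingers, the arm and orange_ball1 above 0.3 N or contact force between any of the fingers, the arm and orange_ball2 above 0.3 N or contact force between any of the fingers, the arm and orange_ball3 above 0.3 N or contact force between any of the fingers, the arm and white_ball1 above 0.3 N or contact force between any of the fingers, the arm and white_ball2 above 0.3 N or contact force between any of the fingers, the arm and white_ball3 above 0.3 N or (distance between the grasp point and orange_gate below 0.07 m and contact force between the fingers and orange_dispenser above 0.5 N) or (distance between the grasp point and white_gate below 0.07 m and contact force between the fingers and white_dispenser above 0.5 N)).
It fails at once if an orange ball is lifted or carried off the rails ((height (world z) of orange_ball1 above 0.115 m or y of orange_ball1 in the frame of orange_dispenser above 0.03 m or y of orange_ball1 in the frame of orange_dispenser below -0.03 m) or (height (world z) of orange_ball2 above 0.115 m or y of orange_ball2 in the frame of orange_dispenser above 0.03 m or y of orange_ball2 in the frame of orange_dispenser below -0.03 m) or (height (world z) of orange_ball3 above 0.115 m or y of orange_ball3 in the frame of orange_dispenser above 0.03 m or y of orange_ball3 in the frame of orange_dispenser below -0.03 m)).
It fails at once if the third orange ball comes out (x of orange_ball3 in the frame of orange_dispenser above 0.06 m).
It fails at once if the white balls' dispenser is worked (value of joint white_lever above 0.06 rad or distance of any of white_ball1, white_ball2, white_ball3 from where it was at the start of the episode above 0.02 m).
It fails at once if the tee pot, mug or remote is moved or lifted (distance of any of tee_pot, mug, remote from where it was at the start of the episode above 0.02 m).
It also fails if it takes over 45 s, if anything falls off the work surface, if the arm or the gripper's body presses on something with over 40 N, if the wrist force passes 120 N, or if a joint passes its speed limit or range.

### The arm

A 6-joint arm with a two-finger parallel gripper is mounted at the origin on the work surface. World frame = base frame: x ahead of the robot, y to its left, z up, the work surface at z = 0. Lengths are in mm, angles in degrees, forces in N, time in s.
With the tool pointing down it reaches from about 425 to 950 mm from the base axis. Payload 14.7 kg.
Tool frame: the origin (TCP) lies on the centre line of the jaws, within the pads' length; the fingertips stand 22 mm ahead of it and the grasp point (between the pads) lies 3 mm ahead of it (robot.finger_overhang is the distance from the TCP to the fingertips, in mm); z points along the fingers, y is the line along which they close (so a half turn about z gives the same grasp; the last joint's range is limited). The gripper opens to 85 mm and grips with 20 to 120 N. Pads are 22 mm wide; open, the fingers measure 114 mm over their backs; the gripper's body (76 mm by 85 mm) begins 54 mm behind the grasp point. The pads swing forward as they close: fully open they stand 13 mm farther back than shut.
Start: joints at [-72.456, 27.513, 91.461, -0, 61.026, -2.67], TCP at [224.608, -609.954, 253.297] pointing down, gripper open.
Joint ranges: [-157.49, 157.49], [-46.99, 117.5], [13.45, 153.17], [-89.5, 269.5], [5.16, 153.95], [-167.48, 167.48]. Speed limits (degrees/s): [108.29, 108.29, 136.94, 172.46, 172.46, 172.46].

### API

Orientations are given as [roll, pitch, yaw] about the fixed x, y, z axes, in that order (R = Rz(yaw) Ry(pitch) Rx(roll)).
In Python, from workcell import robot, cams, workorder gives the robot as it stands.
- The arm moves only by the shell command python3 -m pendant 'ROWS' [OPENING] [FORCE]. ROWS is JSON, a list of rows, each an object of numbers: "x", "y", "z": the shift along the tool's x, y, z in cm; "turn": the turn about the tool's z in rad. In form: [{"x": .., "y": .., "z": .., "turn": ..}, ...]. A call has 1 to 20 rows; each row shifts and turns the commanded pose from where the row before left it, along the tool's axes as they then stand; what a row does not reach is not made up. A row lasts 1/12 s, in which the tool goes at most 41.7 mm and 7.16 degrees, less where a joint would pass 70% of its speed; a pose out of reach is approached as far as the arm can. A call with a gripper value outside its range is refused whole. OPENING is the finger opening in cm, from 0 to 8.54, set as the call begins (- or left out, the last holds). The fingers move at their own pace and stop on an object; FORCE is the grip in N (left out, the last holds). Time passes only in rows, so rows that do not move let the fingers close. It gives the time, the measured TCP pose, the force, the opening and the grip force at its end, in the units of the state.
- robot.read_state(): the state, without advancing time (a new reading comes with each control period).
- cams.snapshot(name): name is "side" or "top"; returns a dict with "pixels" (480x640x3 uint8, red, green, blue), "fx", "fy", "cx", "cy" (pixels), "eye" and "orientation" of the camera in the world. Camera axes: x right, y up, looking along -z (the intrinsics and any distortion apply to the point x, -y, -z); pixel columns grow to the right and rows downward; lengths in mm; the calibration is good to about 2 mm. A picture is of the moment at which its call begins. There is no depth.
- workorder.finish_job(): hands the job in; it is judged then, once.
The state is a dict: "time": time; "q": joint angles; "joint_vel": joint speeds; "effort": joint torques, N m; "tool_pos": TCP position; "tool_rot": TCP orientation; "contact_force": force on the tool from outside, world axes, zero at the start; "wrist_torque": the same for the moment, N m; "width": opening from 0.0 (shut) to 1.0 (fully open); "grip_force": force on a finger pad.
Only numpy, scipy, OpenCV 4.12 (cv2) and the standard library are available. Lean on these libraries where they do the work, as an engineer would, in place of code of your own. Each camera call takes 0.05 s, during which the arm holds its last target. There are 200 camera calls.

## Working session

There is one attempt and no reset: what is moved stays moved. The work goes in short steps, Python scripts to look and compute and a shell command to move; the robot and the scene stay as the last step left them, time stands still between calls to the robot, and variables do not carry over. Pictures are saved under pics/ and viewed, at most 10 in all, crops included, and the job is handed in when it is done.

```bash
mkdir -p pics; python3 - <<'E'
from workcell import robot,cams
import cv2
for n in("side","top"):
    s=cams.snapshot(n); print(n,{k:v for k,v in s.items() if k!='pixels'})
    cv2.imwrite(f"pics/{n}0.png",s["pixels"][:,:,::-1])
s=robot.read_state();print(s,robot.finger_overhang)
E
```

```text
side {'fx': 434.96630237965434, 'fy': 434.96630237965434, 'cx': 314.90777854101344, 'cy': 246.28242241166427, 'eye': array([406.62565426, 633.77771218, 905.07862964]), 'orientation': array([  39.55914608,   -0.89860251, -164.6981969 ])}
top {'fx': 545.2062007169951, 'fy': 545.2062007169951, 'cx': 319.46299537077334, 'cy': 242.29790626556493, 'eye': array([ 426.83725427,   -8.29478013, 1268.328095  ]), 'orientation': array([ 7.40185252e+00,  8.00500757e-02, -9.15086546e+01])}
{'time': 0.1, 'q': array([-7.24556515e+01,  2.75466117e+01,  9.14914614e+01, -3.42773559e-04,
        6.10274869e+01, -2.66908547e+00]), 'joint_vel': array([ 0.10567855, -0.07098406, -0.1060579 ,  0.03205813, -0.0310773 ,
        0.01755163]), 'effort': array([ 9.21342835e-04, -9.52254653e+01, -4.31040394e+01, -1.58221219e-04,
        5.16961911e-03,  2.88353669e-05]), 'tool_pos': array([ 224.50367051, -609.60749369,  252.72400684]), 'tool_rot': array([-1.79934497e+02, -2.75360633e-03,  2.02135986e+01]), 'contact_force': array([-0.08574352,  0.03844636, -0.59714428]), 'wrist_torque': array([-0.00389439, -0.02813843,  0.00926903]), 'grip_force': 0.0, 'width': 0.9982658207992537} 22.0
```

View pics/top0.png

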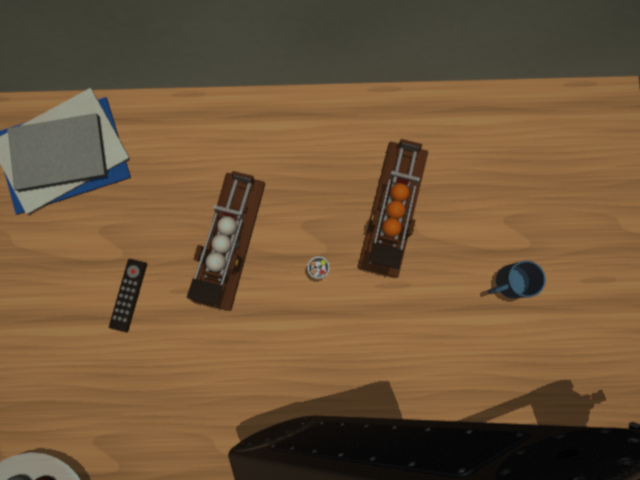

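View pics/side0.png

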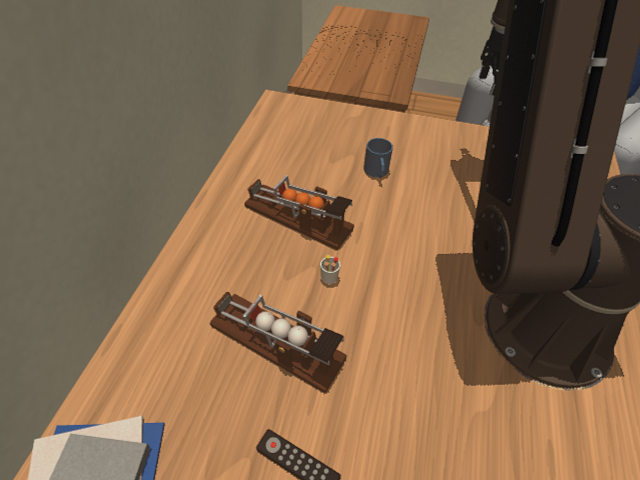

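Top view: the orange dispenser is on the right, with balls at (400,191), (396,210), (392,228) and the black pad at about (386,255). The tee pot is at (318,268) and the mug at (523,280). Side view: orange pad at about (341,205), balls at (290,196) to (317,203).

```bash
cat > h.py <<'E'
import numpy as np, cv2
from scipy.spatial.transform import Rotation as R
from workcell import robot,cams
def ray(s,u,v):
    d=np.array([(u-s["cx"])/s["fx"],-(v-s["cy"])/s["fy"],-1])
    return np.array(s["eye"]),R.from_euler('xyz',s["orientation"],degrees=True).apply(d)
def plane(s,p,z):
    e,d=ray(s,*p); return e+d*(z-e[2])/d[2]
def tri(s1,p1,s2,p2):
    e1,d1=ray(s1,*p1);e2,d2=ray(s2,*p2)
    t=np.linalg.lstsq(np.c_[d1,-d2],e2-e1,rcond=None)[0]
    a,b=e1+d1*t[0],e2+d2*t[1]; return (a+b)/2,np.linalg.norm(a-b)
def blobs(mask,amin):
    n,l,st,c=cv2.connectedComponentsWithStats(mask.astype(np.uint8))
    return [(c[i].round(1),st[i]) for i in range(1,n) if st[i][4]>=amin]
E
python3 - <<'E'
from h import *
S={n:cams.snapshot(n) for n in("side","top")}
roi={"top":(350,130,440,290),"side":(235,165,365,255)}
for n,s in S.items():
    x0,y0,x1,y1=roi[n]; p=s["pixels"][y0:y1,x0:x1].astype(int)
    o=(p[...,0]>130)&(p[...,1]<.55*p[...,0])&(p[...,2]<50)
    for nm,m,a in(("orange",o,60),("black",p.max(2)<30,60)):
        for c,st in blobs(m,a): print(n,nm,c+[x0,y0],st)
    cv2.imwrite(f"pics/{n}c.png",cv2.resize(p[:,:,::-1].astype(np.uint8),None,fx=5 if n=='side' else 3.7,fy=5 if n=='side' else 3.7,interpolation=cv2.INTER_CUBIC))
E
```

```text
side orange [303.1 198.3] [ 48  24  40  19 332]
top orange [400.5 191. ] [ 44  55  14  13 139]
top orange [396.5 208.3] [ 40  72  14  14 146]
top orange [392.6 226. ] [ 36  89  14  15 149]
```

View pics/topc.png

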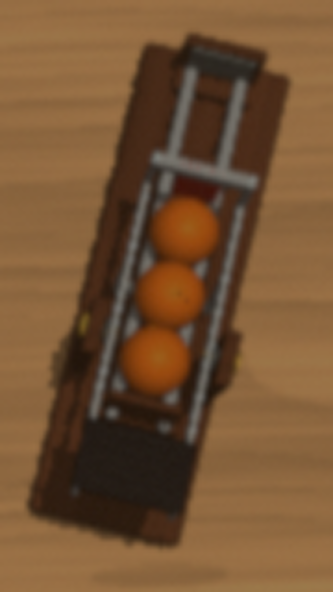

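View pics/sidec.png

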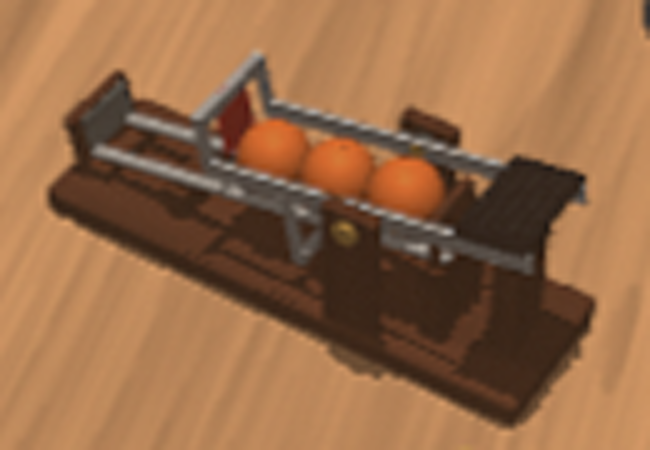

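Top crop: pad corners at (88,418), (197,440), (180,513), (75,490), so the pad centre is about (386.5,256) in the full image. Side crop: pad top face centre at about (527,197), or (340.4,204.4) full. Ball centres are at (274,150), (340,170), (407,188). The lever is up and three balls are waiting.

```bash
python3 - <<'E'
from h import *
T=cams.snapshot("top");S=cams.snapshot("side")
t=lambda u,v:(350+u/3.7,130+v/3.7); s=lambda u,v:(235+u/5,165+v/5)
B=[]
for a,b in(((400.5,191),s(274,150)),((396.5,208.5),s(340,170)),((392.6,226.5),s(407,188))):
    p,g=tri(T,a,S,b);B.append(plane(T,a,p[2]));print("ball",p.round(1),g.round(1))
p,g=tri(T,t(135,466),S,s(527,197));print("pad",p.round(1),g.round(1))
c=[plane(T,t(*q),z)[:2] for q,z in(((88,418),113),((197,440),113),((180,513),121),((75,490),121))]
print("corners@z",np.round(c,1),np.mean(c,0).round(1),"sides",[np.linalg.norm(c[i]-c[i-1]).round(1) for i in range(4)])
# base: outer corners, underside/top edge z=18
bc=[plane(T,t(*q),18)[:2] for q in((148,45),(288,75),(178,545),(32,510))]
bc=np.array(bc);o=bc.mean(0);x=(bc[0]+bc[1]-bc[2]-bc[3]);yaw=np.arctan2(x[1],x[0])
print("base centre",o.round(1),"yaw",np.degrees(yaw).round(1),"sizes",[np.linalg.norm(bc[i]-bc[i-1]).round(0) for i in range(4)])
d=B[0]-B[2];print("yaw balls",np.degrees(np.arctan2(d[1],d[0])).round(1))
e=np.array([np.cos(yaw),np.sin(yaw)]);print("pad pred",(o-126*e).round(1),"ball1 pred",(o+24*e).round(1))
st=robot.read_state();print(st["tool_pos"],st["tool_rot"])
for n,q in(("tee",(318,268)),("mug",(519,280))):print(n,plane(T,q,60).round(0))
E
```

```text
ball [ 693.3 -196.1   66.7] 2.3
ball [ 652.  -184.4   73.7] 2.8
ball [ 610.7 -172.7   82.3] 1.9
pad [ 542.4 -152.5  114. ] 2.7
corners@z [[ 572.4 -126.6]
 [ 557.9 -188.9]
 [ 515.4 -176. ]
 [ 530.2 -116.7]] [ 544.  -152.1] sides [np.float64(43.3), np.float64(64.0), np.float64(44.4), np.float64(61.1)]
base centre [ 664.2 -186.3] yaw -15.8 sizes [np.float64(308.0), np.float64(91.0), np.float64(310.0), np.float64(93.0)]
yaw balls -15.8
pad pred [ 543.  -151.9] ball1 pred [ 687.3 -192.8]
[ 224.57074664 -609.84561549  253.08433127] [-1.79976374e+02 -1.04879083e-03  2.02119980e+01]
tee [526.  -6.  60.]
mug [ 488. -450.   60.]
```

The two views agree. The pad is at about (543,-152,115) with yaw -15.8°. The pad measures 44 x 63 mm, the base prediction matches and the ball heights are right. I'm moving over it at height with the fingers shut.

```bash
python3 -m pendant '[{"x":1.5,"y":-1.06},{"x":2.5,"y":-1.76},{"x":2.5,"y":-1.76},{"x":2.5,"y":-1.76},{"x":2.5,"y":-1.76},{"x":2.5,"y":-1.76},{"x":2.5,"y":-1.76},{"x":2.5,"y":-1.76},{"x":2.5,"y":-1.76},{"x":2.5,"y":-1.76},{"x":2.5,"y":-1.76},{"x":2.5,"y":-1.76},{"x":2.5,"y":-1.76},{"x":2.5,"y":-1.76},{"x":2.5,"y":-1.76},{"x":2.5,"y":-1.76},{"x":2.5,"y":-1.76},{"x":2.5,"y":-1.76},{"x":1.5,"y":-1.06}]' 0 20
python3 -m pendant '[{"turn":0.08},{"turn":0.08},{"turn":0.08},{"turn":0.08},{"turn":0.08},{"turn":0.08},{"turn":0.08},{"turn":0.07},{},{},{},{}]'
python3 - <<'E'
from h import *
s=robot.read_state();p=s["tool_pos"];print(p,s["tool_rot"],s["contact_force"],s["width"])
m=R.from_euler('xyz',s["tool_rot"],degrees=True).as_matrix()
print("delta in tool cm",m.T@(np.array([541,-151.5,p[2]])-p)/10)
E
```

```text
[ 224.57074664 -609.84561549  253.08433127] [-1.79976374e+02 -1.04879083e-03  2.02119980e+01] [0.06859956 0.37121464 0.20444626] 0.9999397637069947
delta in tool cm [ 4.55299748e+01 -3.20796345e+01  1.40612462e-02]invalid input at $[0]: expected keys x, y, z, turn
invalid input at $[0]: expected keys x, y, z, turn
```

Every row needs all four keys, so I'm retyping them.

```bash
python3 -m pendant '[{"x":1.5,"y":-1.06,"z":0,"turn":0},{"x":2.5,"y":-1.76,"z":0,"turn":0},{"x":2.5,"y":-1.76,"z":0,"turn":0},{"x":2.5,"y":-1.76,"z":0,"turn":0},{"x":2.5,"y":-1.76,"z":0,"turn":0},{"x":2.5,"y":-1.76,"z":0,"turn":0},{"x":2.5,"y":-1.76,"z":0,"turn":0},{"x":2.5,"y":-1.76,"z":0,"turn":0},{"x":2.5,"y":-1.76,"z":0,"turn":0},{"x":2.5,"y":-1.76,"z":0,"turn":0},{"x":2.5,"y":-1.76,"z":0,"turn":0},{"x":2.5,"y":-1.76,"z":0,"turn":0},{"x":2.5,"y":-1.76,"z":0,"turn":0},{"x":2.5,"y":-1.76,"z":0,"turn":0},{"x":2.5,"y":-1.76,"z":0,"turn":0},{"x":2.5,"y":-1.76,"z":0,"turn":0},{"x":2.5,"y":-1.76,"z":0,"turn":0},{"x":2.5,"y":-1.76,"z":0,"turn":0},{"x":1.5,"y":-1.06,"z":0,"turn":0}]' 0 20
python3 -m pendant '[{"x":0,"y":0,"z":0,"turn":0.08},{"x":0,"y":0,"z":0,"turn":0.08},{"x":0,"y":0,"z":0,"turn":0.08},{"x":0,"y":0,"z":0,"turn":0.08},{"x":0,"y":0,"z":0,"turn":0.08},{"x":0,"y":0,"z":0,"turn":0.08},{"x":0,"y":0,"z":0,"turn":0.08},{"x":0,"y":0,"z":0,"turn":0.07},{"x":0,"y":0,"z":0,"turn":0},{"x":0,"y":0,"z":0,"turn":0},{"x":0,"y":0,"z":0,"turn":0}]'
python3 - <<'E'
from h import *
s=robot.read_state();p=s["tool_pos"];print(p,s["tool_rot"],s["contact_force"],s["width"])
m=R.from_euler('xyz',s["tool_rot"],degrees=True).as_matrix()
print("delta in tool cm",m.T@(np.array([541,-151.5,p[2]])-p)/10)
E
```

```text
time: 1.88
tool_pos: [542.2, -149.7, 253.4]
tool_rot: [-180.0, -0.0, 20.3]
contact_force: [-0.4, -0.9, 0.1]
width: -0.002
grip_force: 0.0
time: 2.8
tool_pos: [540.9, -152.1, 253.3]
tool_rot: [-180.0, 0.0, -15.7]
contact_force: [0.7, -0.7, -0.7]
width: -0.003
grip_force: 0.0
[ 540.85617756 -152.07313993  253.30148811] [-1.79999643e+02  1.84991902e-05 -1.57405223e+01] [ 0.66575704 -0.65812219 -0.69519883] -0.00329151928126127
delta in tool cm [-1.70529907e-03 -5.90663582e-02  3.68758276e-07]
```

In position. I'm coming down to about 12 mm above the pad and checking.

```bash
python3 -m pendant '[{"x":0,"y":0,"z":1,"turn":0},{"x":0,"y":0,"z":1.5,"turn":0},{"x":0,"y":0,"z":1.5,"turn":0},{"x":0,"y":0,"z":1.5,"turn":0},{"x":0,"y":0,"z":1.5,"turn":0},{"x":0,"y":0,"z":1.5,"turn":0},{"x":0,"y":0,"z":1,"turn":0},{"x":0,"y":0,"z":0.7,"turn":0},{"x":0,"y":0,"z":0,"turn":0},{"x":0,"y":0,"z":0,"turn":0}]'
python3 - <<'E'
from h import *
im=[]
for n,(x0,y0,x1,y1) in{"top":(340,130,480,290),"side":(235,125,395,255)}.items():
    im.append(cv2.resize(cams.snapshot(n)["pixels"][y0:y1,x0:x1,::-1],(400,400)))
cv2.imwrite("pics/above.png",np.hstack(im))
E
```

```text
time: 3.63
tool_pos: [540.9, -152.1, 151.2]
tool_rot: [-180.0, 0.0, -15.9]
contact_force: [0.6, 0.6, -0.0]
width: -0.003
grip_force: 0.0
```

View pics/above.png

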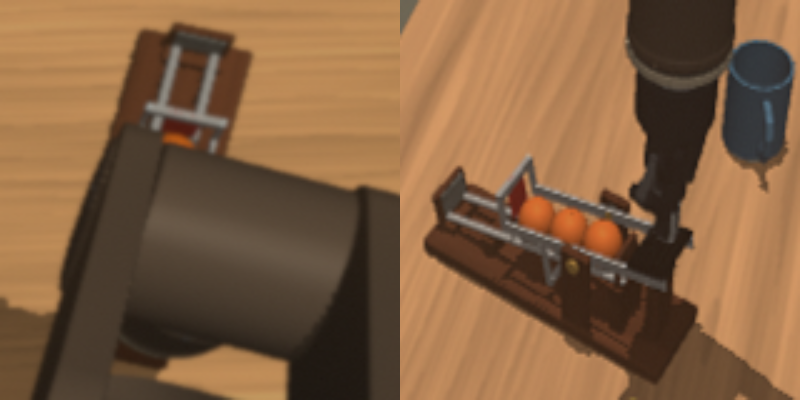

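The side view shows the closed fingertips right over the black pad (at (665,230) in this composite). The balls and the gate are clear of the fingers, so I'm pressing.

```bash
python3 -m pendant '[{"x":0,"y":0,"z":0.6,"turn":0},{"x":0,"y":0,"z":0.6,"turn":0},{"x":0,"y":0,"z":0.5,"turn":0},{"x":0,"y":0,"z":0.5,"turn":0},{"x":0,"y":0,"z":0.5,"turn":0},{"x":0,"y":0,"z":0.3,"turn":0},{"x":0,"y":0,"z":0,"turn":0}]'
```

```text
time: 4.32
tool_pos: [540.2, -151.9, 120.4]
tool_rot: [-180.0, 0.1, -15.9]
contact_force: [-5.5, 1.6, 5.7]
width: -0.001
grip_force: 3.2
```

```bash
python3 -m pendant '[{"x":0,"y":0,"z":0.15,"turn":0},{"x":0,"y":0,"z":0.1,"turn":0},{"x":0,"y":0,"z":0,"turn":0}]'
python3 -m pendant '[{"x":0,"y":0,"z":0,"turn":0},{"x":0,"y":0,"z":0,"turn":0},{"x":0,"y":0,"z":0,"turn":0},{"x":0,"y":0,"z":0,"turn":0},{"x":0,"y":0,"z":0,"turn":0},{"x":0,"y":0,"z":0,"turn":0},{"x":0,"y":0,"z":0,"turn":0},{"x":0,"y":0,"z":0,"turn":0},{"x":0,"y":0,"z":0,"turn":0},{"x":0,"y":0,"z":0,"turn":0},{"x":0,"y":0,"z":0,"turn":0},{"x":0,"y":0,"z":0,"turn":0}]'
python3 - <<'E'
from h import *
im=[]
for n,(x0,y0,x1,y1) in{"top":(340,130,480,290),"side":(235,125,395,255)}.items():
    im.append(cv2.resize(cams.snapshot(n)["pixels"][y0:y1,x0:x1,::-1],(400,400)))
cv2.imwrite("pics/press1.png",np.hstack(im))
E
```

```text
time: 4.57
tool_pos: [540.3, -151.9, 118.4]
tool_rot: [-180.0, 0.1, -15.9]
contact_force: [-5.2, 2.2, 5.8]
width: 0.001
grip_force: 3.4
time: 5.57
tool_pos: [540.3, -151.9, 118.7]
tool_rot: [-180.0, 0.1, -15.9]
contact_force: [-5.6, 1.1, 6.5]
width: 0.001
grip_force: 3.4
```

View pics/press1.png

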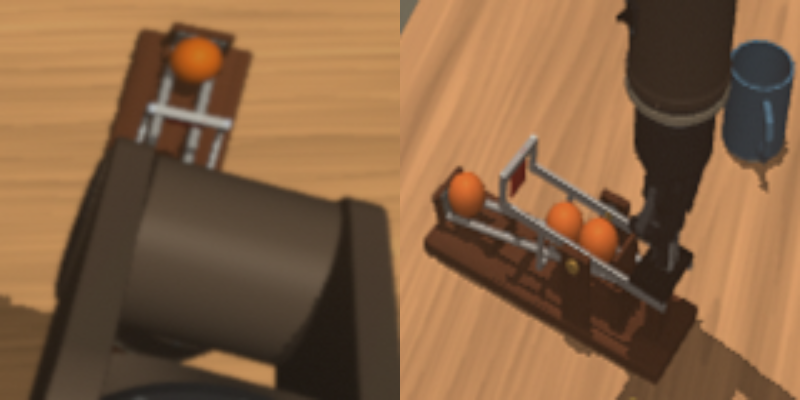

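Ball 1 sits at the end stop (top (197,60)) and ball 2 is held back. I'm feeling for the stop post with the last couple of millimetres, then releasing well clear.

```bash
python3 -m pendant '[{"x":0,"y":0,"z":0.1,"turn":0},{"x":0,"y":0,"z":0.1,"turn":0},{"x":0,"y":0,"z":0,"turn":0}]'
python3 -m pendant '[{"x":0,"y":0,"z":-0.7,"turn":0},{"x":0,"y":0,"z":-1,"turn":0},{"x":0,"y":0,"z":-1,"turn":0},{"x":0,"y":0,"z":-1,"turn":0},{"x":0,"y":0,"z":-0.55,"turn":0},{"x":0,"y":0,"z":0,"turn":0},{"x":0,"y":0,"z":0,"turn":0},{"x":0,"y":0,"z":0,"turn":0},{"x":0,"y":0,"z":0,"turn":0},{"x":0,"y":0,"z":0,"turn":0},{"x":0,"y":0,"z":0,"turn":0},{"x":0,"y":0,"z":0,"turn":0},{"x":0,"y":0,"z":0,"turn":0},{"x":0,"y":0,"z":0,"turn":0},{"x":0,"y":0,"z":0,"turn":0},{"x":0,"y":0,"z":0,"turn":0},{"x":0,"y":0,"z":0,"turn":0}]'
python3 - <<'E'
from h import *
im=[]
for n,(x0,y0,x1,y1) in{"top":(340,130,480,290),"side":(235,125,395,255)}.items():
    im.append(cv2.resize(cams.snapshot(n)["pixels"][y0:y1,x0:x1,::-1],(400,400)))
cv2.imwrite("pics/rel1.png",np.hstack(im))
E
```

```text
time: 5.92
tool_pos: [540.3, -151.9, 117.1]
tool_rot: [-180.0, 0.1, -15.9]
contact_force: [-9.8, 2.4, 19.8]
width: 0.001
grip_force: 10.3
time: 7.33
tool_pos: [540.9, -152.1, 159.3]
tool_rot: [-180.0, -0.0, -15.9]
contact_force: [-0.3, -0.2, 0.4]
width: 0.001
grip_force: 0.0
```

View pics/rel1.png

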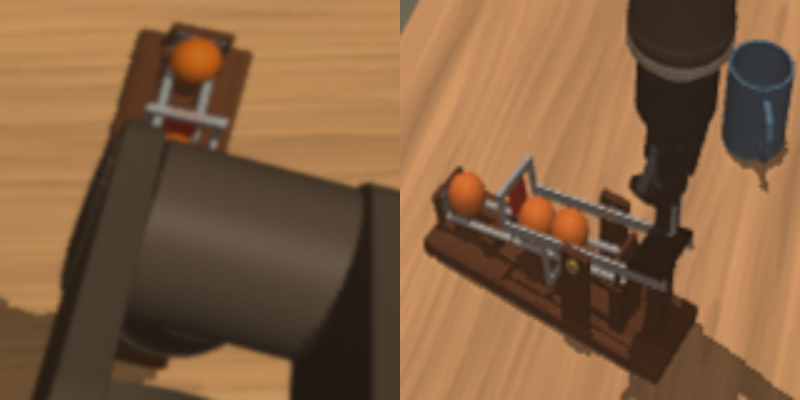

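Force rose to 20 N, so the stop was reached. The lever is back up (gate down, side (516,190)), and balls 2 and 3 have advanced to the gate. Now the second press, the same depth.

```bash
python3 -m pendant '[{"x":0,"y":0,"z":0.7,"turn":0},{"x":0,"y":0,"z":0.8,"turn":0},{"x":0,"y":0,"z":0.7,"turn":0},{"x":0,"y":0,"z":0.5,"turn":0},{"x":0,"y":0,"z":0.5,"turn":0},{"x":0,"y":0,"z":0.5,"turn":0},{"x":0,"y":0,"z":0.35,"turn":0},{"x":0,"y":0,"z":0.1,"turn":0},{"x":0,"y":0,"z":0.1,"turn":0},{"x":0,"y":0,"z":0,"turn":0},{"x":0,"y":0,"z":0,"turn":0},{"x":0,"y":0,"z":0,"turn":0},{"x":0,"y":0,"z":0,"turn":0},{"x":0,"y":0,"z":0,"turn":0},{"x":0,"y":0,"z":0,"turn":0},{"x":0,"y":0,"z":0,"turn":0},{"x":0,"y":0,"z":0,"turn":0},{"x":0,"y":0,"z":0,"turn":0},{"x":0,"y":0,"z":0,"turn":0},{"x":0,"y":0,"z":0,"turn":0}]'
python3 - <<'E'
from h import *
im=[]
for n,(x0,y0,x1,y1) in{"top":(340,130,480,290),"side":(235,125,395,255)}.items():
    im.append(cv2.resize(cams.snapshot(n)["pixels"][y0:y1,x0:x1,::-1],(400,400)))
cv2.imwrite("pics/press2.png",np.hstack(im))
E
```

```text
time: 9.1
tool_pos: [540.1, -151.8, 117.1]
tool_rot: [-180.0, 0.1, -15.9]
contact_force: [-10.0, 2.0, 20.3]
width: 0.003
grip_force: 10.4
```

View pics/press2.png

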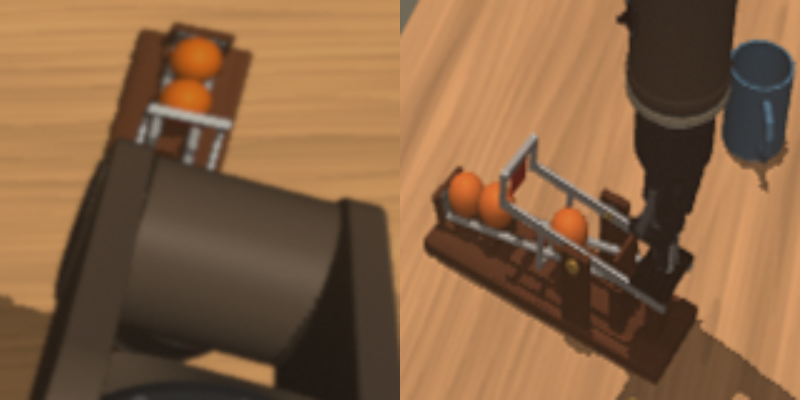

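Two balls are at the pick-up end (top (197,58) and (187,98)) and the third is held back. I'm releasing and backing well off.

```bash
python3 -m pendant '[{"x":0,"y":0,"z":-0.7,"turn":0},{"x":0,"y":0,"z":-1,"turn":0},{"x":0,"y":0,"z":-1,"turn":0},{"x":0,"y":0,"z":-1.5,"turn":0},{"x":0,"y":0,"z":-2,"turn":0},{"x":0,"y":0,"z":-2,"turn":0},{"x":0,"y":0,"z":-2,"turn":0},{"x":0,"y":0,"z":-1,"turn":0},{"x":0,"y":0,"z":0,"turn":0},{"x":0,"y":0,"z":0,"turn":0},{"x":0,"y":0,"z":0,"turn":0},{"x":0,"y":0,"z":0,"turn":0},{"x":0,"y":0,"z":0,"turn":0},{"x":0,"y":0,"z":0,"turn":0},{"x":0,"y":0,"z":0,"turn":0},{"x":0,"y":0,"z":0,"turn":0},{"x":0,"y":0,"z":0,"turn":0},{"x":0,"y":0,"z":0,"turn":0}]'
python3 - <<'E'
from h import *
cv2.imwrite("pics/end.png",cams.snapshot("side")["pixels"][100:420,180:500,::-1].repeat(1,0))
i=cv2.imread("pics/end.png");cv2.imwrite("pics/end.png",cv2.resize(i,(600,600)))
E
```

```text
time: 10.7
tool_pos: [540.9, -152.1, 228.7]
tool_rot: [-180.0, 0.0, -15.9]
contact_force: [-0.2, 0.0, -0.4]
width: -0.003
grip_force: 0.0
```

View pics/end.png

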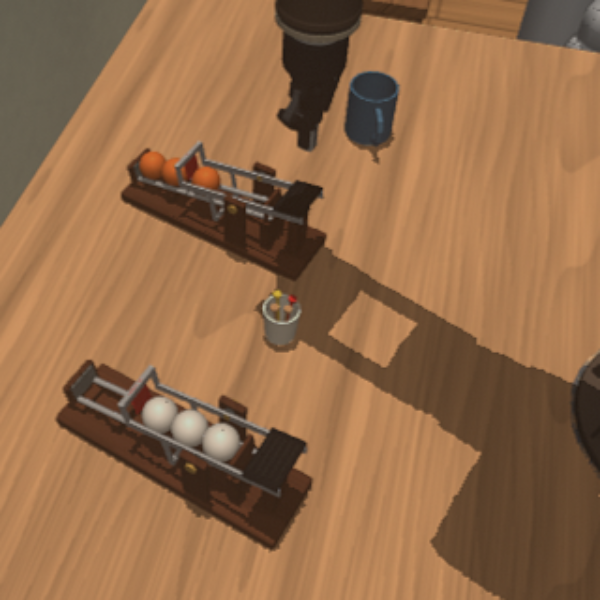

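Both levers are up. Two orange balls are at the pick-up end ((153,163), (175,170)) and the third is behind the gate (205,180). The white balls, pot and mug look undisturbed, so I'm handing in.

```bash
python3 -c "
from workcell import workorder;print(workorder.finish_job())"
```

```text
the job is handed in; nothing more can be done
None
```

I pressed the orange pad fully down twice and handed the job in: in the last picture two orange balls are at the pick-up end, the third is behind the gate and both levers are up; no verdict was returned.

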